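# Clear and pop open the touch-latch lid of the sink shelf

### The arm

A 6-joint arm with a two-finger parallel gripper is mounted at the origin on the work surface. World frame = base frame: x ahead of the robot, y to its left, z up, the work surface at z = 0. Lengths are in m, angles in rad, forces in N, time in s.
With the tool pointing down it reaches from about 0.375 to 0.975 m from the base axis. Payload 3.8 kg.
Tool frame: the origin (TCP) lies at the very end of the fingers, on their centre line; the grasp point (between the pads) lies 19 mm behind it (bot.pinch_z is the distance from the TCP to the grasp point, in m); x points along the fingers, y is the direction in which the jaws open and shut, and the axes are right-handed (so a half turn about x gives the same grasp; the last joint's range is limited). The gripper opens to 85 mm and grips with 20 to 120 N. Pads are 22 mm wide; open, the fingers measure 114 mm over their backs; the gripper's body (76 mm by 85 mm) begins 54 mm behind the grasp point. The pads swing forward as they close: fully open they stand 13 mm farther back than shut.
Start: joints at [-1.147, 0.264, 1.604, -0, 1.274, -0.037], TCP at [0.3, -0.605, 0.231] pointing down, gripper open.
Joint ranges: [-2.63, 2.63], [-0.94, 2.18], [0.31, 2.57], [-1.31, 4.45], [0, 2.66], [-2.55, 2.55]. Speed limits (rad/s): [2.57, 2.57, 3.14, 3.14, 3.14, 3.14].

### API

Orientations are given as a rotation vector (axis times angle).
In Python, from workcell import monitor, imaging, finish_job, bot gives the robot as it stands.
- The arm moves only by the tool jog_arm, never from a script. Its argument "rows" is a list of rows, each a list of 7 numbers: the shift along the tool's x, y, z in m, then the turn, a rotation vector about the tool's x, y, z in rad, then the opening in per cent of the stroke, from 0 (shut) to 100 (fully open). A call has 1 to 20 rows; each row is the pose to reach, as a shift and turn from the pose measured when the call began, along the tool's axes at that moment; what a row does not reach only later rows make up. A row lasts 1/10 s, in which the tool goes at most 50 mm and 8.59 degrees, less where a joint would pass 70% of its speed; a pose out of reach is approached as far as the arm can. A call with a gripper value outside its range is refused whole. The fingers move at their own pace and stop on an object; "force" is the grip in N (left out, the last holds). Time passes only in rows, so rows that repeat a pose let the fingers close. It gives the time, the measured TCP pose, the force and the opening at its end, in the units of the state.
- monitor.read_state(): the state, without advancing time (a new reading comes with each control period).
- imaging.read_camera(name): name is "side" or "top" or "wrist"; returns the picture (480x640x3 uint8, blue, green, red); there is no depth.
- imaging.camera_params(name): a dict with "fx", "fy", "cx", "cy" (pixels), "T" (4x4, takes a point from camera to world coordinates); the wrist camera has in their place "T_tool_cam" (4x4, takes a point from camera to tool coordinates, whose origin is the TCP and whose axes are the tool frame's). Camera axes: x right, y down, z forward; pixel columns grow to the right and rows downward; lengths in m; the calibration is good to about 2 mm. A picture is of the moment at which its call begins: read the wrist's pose just before it. camera_params takes no time and is no camera call.
- finish_job(): hands the job in, once; it reports no verdict.
The state is a dict: "time": time; "q": joint angles; "joint_vel": joint speeds; "joint_torque": joint torques, N m; "tool_pos": TCP position; "tcp_rot": TCP orientation; "wrist_force": force on the tool from outside, world axes, zero at the start; "torque": the same for the moment, N m; "width": opening from 0.0 (shut) to 1.0 (fully open).
Only numpy, scipy, OpenCV 4.12 (cv2) and the standard library are available. Lean on these libraries where they do the work, as an engineer would, in place of code of your own. Each camera call takes 0.05 s, during which the arm holds its last target. There are 200 camera calls.

### The job

The soap saver is lying on the push-to-open lid of the dark green sink shelf. Without picking it up, push it sideways with the fingers until it sits flat and wholly off the lid on the shelf's bare deck beside it, with the lid still shut; then press the lid down near its front edge and let go, so that the catch releases and the spring leaves the lid standing ajar. Leave the other things where they stand and finish clear of everything.

Things in the scene. Friction and masses are not known exactly. Their poses are not given: they have to be found in the camera images.
- shelf: Dark green plastic sink shelf, fixed, 190 (x) by 360 (y) by 70 mm high. Origin: centre of its underside; x to its back (away from the robot), y to its left, z up. Right half (y -180 to 0): bare deck, top at z 70, with a rim 10 mm high, 6 thick, along its right end and back (from y -40 on); none in front or towards the lid. Left half: compartment under the lid.
- lid (a joint): Lid hinge, rad: 0 shut, grows as it opens, negative while pressed in. Flat plate 6 mm thick, hinged at its back edge (shelf x 75, z 67 mm); shut it covers shelf x -91 to 74, y 7 to 169, top at z 73, 3 mm above the deck. Pressing at the pad takes about 4 N; released by -0.03 rad (4 mm down at the pad), stop at -0.05 (6 mm). As the finger rises, the spring lifts it to about 0.6 and holds it.
- press_pad (a point): Middle of the round mark, 28 mm across, on the lid's top, 41 mm behind its front edge and half-way across: the place to press. At first more or less hidden under the soap saver, whose weight does not release the catch. Moves with the lid; the lid does not latch again once released.
- saver: Loose soap saver of perforated sheet steel like a small box grater lying flat, 120 g: foot plate 100 (its x) by 60 mm (its y), 3 thick; box 92 by 54 up to z 32; round strap handle along x, 7 mm thick, over the middle up to z 56. Origin: centre of its underside. It starts near the middle of the lid, its length roughly (within 0.35 rad) along the shelf's x.
- pot: Clay flowerpot with a small succulent, 94 mm across, 105 mm high with the plant, standing on the worktop behind the shelf. Origin at the centre of its underside. To be left alone.
- flyjar: Glass fly trap jar with a steel cap, 84 mm across, 112 mm high, standing behind the shelf. Origin at the centre of its underside. To be left alone.
- pegholder: Steel clothes peg holder: foot plate 60 by 90 mm (x, y), an arch with three steel pegs, 92 mm high, standing behind the shelf. Origin at the centre of its underside. To be left alone.
- ladderhook: Folded grey plastic ladder hook lying on the worktop right of the shelf, about 145 by 50 mm and 14 mm thick. Origin under its middle. To be left alone.
Mind the look-alikes: they are no part of the job. What is shaped like the saver but brown or orange is not meant.

How it is judged:
By the outcome, as a careful person would: the job done as asked, in the order asked, and still so for the second after the job is handed in, with the robot touching nothing.
It also fails if it takes over 48 s, if anything falls off the work surface, if the arm or the gripper's body presses on something with over 40 N, if the wrist force passes 120 N, or if a joint passes its speed limit or range.

## Working session

There is one attempt and no reset: what is moved stays moved. The work goes in short steps, Python scripts to look and compute and a tool call to move; the robot and the scene stay as the last step left them, time stands still between calls to the robot, and variables do not carry over. Pictures are saved under pics/ and viewed, about 8 in all and at most 12, crops included, and the job is handed in when it is done.

Besides the shell and the picture viewer there is one more tool, called after ">>>" as name(argument=value, ...) on one line, values as JSON. jog_arm: Moves the arm, as the interface text tells. Its arguments: {"type":"object","properties":{"rows":{"type":"array","items":{"type":"array","items":{"type":"number"}}},"force":{"type":"number"}},"required":["rows"]}

```bash
mkdir -p pics; cat > h.py <<'E'
import numpy as np,cv2
from scipy.spatial.transform import Rotation as R
from workcell import monitor,imaging,finish_job,bot
def cam(n):
    p=imaging.camera_params(n)
    if 'T' in p: T=np.array(p['T'])
    else:
        s=monitor.read_state();W=np.eye(4);W[:3,:3]=R.from_rotvec(s['tcp_rot']).as_matrix();W[:3,3]=s['tool_pos'];T=W@np.array(p['T_tool_cam'])
    return p,T
def ray(n,u,v,z):
    p,T=cam(n);d=T[:3,:3]@np.array([(u-p['cx'])/p['fx'],(v-p['cy'])/p['fy'],1]);o=T[:3,3]
    return o+d*(z-o[2])/d[2]
def proj(n,P):
    p,T=cam(n);q=(np.atleast_2d(P)-T[:3,3])@T[:3,:3]
    return np.c_[p['fx']*q[:,0]/q[:,2]+p['cx'],p['fy']*q[:,1]/q[:,2]+p['cy']]
def snap(n,f):
    im=imaging.read_camera(n);cv2.imwrite('pics/'+f,im);return im
E
python3 - <<'E'
from h import *
s=monitor.read_state();print(s['time'],s['tool_pos'],s['tcp_rot'],s['width'])
print(R.from_rotvec(s['tcp_rot']).as_matrix().round(3))
snap('top','top0.png');snap('side','side0.png')
for n in('top','side'):print(cam(n)[1].round(3),cam(n)[0]['fx'])
E
```

```text
0.0 [ 0.29984621 -0.60390865  0.22996217] [ 1.9656311   0.46338885 -1.96650006] 1.000213863813979
[[-0.001  0.445 -0.896]
 [ 0.002 -0.896 -0.445]
 [-1.    -0.002 -0.   ]]
[[ 0.004 -0.996  0.094  0.438]
 [-1.    -0.006 -0.016  0.002]
 [ 0.016 -0.094 -0.995  1.067]
 [ 0.     0.     0.     1.   ]] 460.0721187463965
[[-0.959 -0.124  0.256  0.256]
 [-0.284  0.446 -0.849  0.922]
 [-0.009 -0.886 -0.463  0.589]
 [ 0.     0.     0.     1.   ]] 526.6418384640516
```

View pics/top0.png

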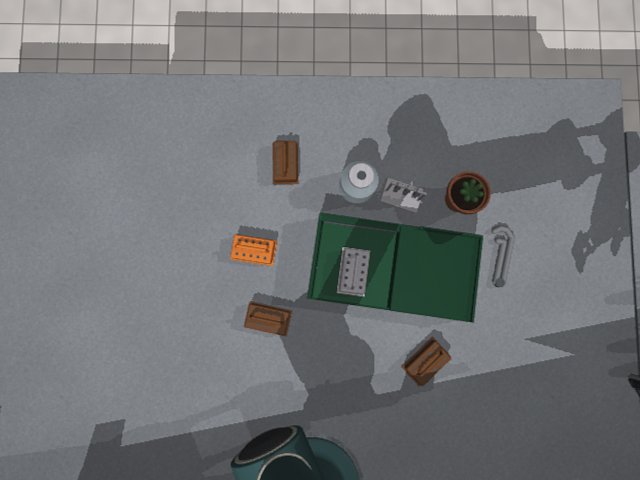

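View pics/side0.png

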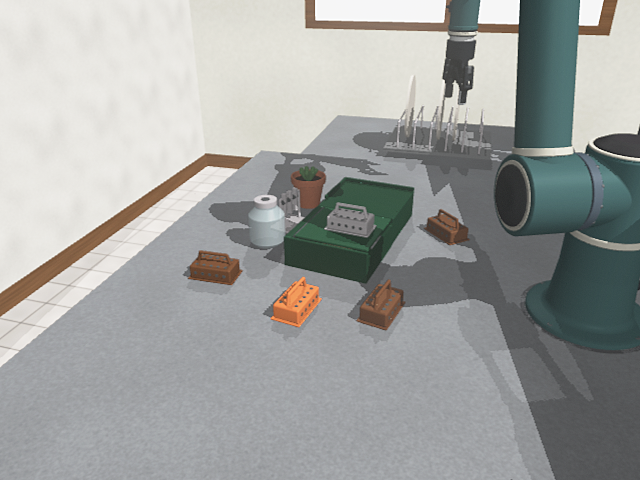

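The top view shows the grey saver at (353,270) on the lid of the dark green shelf. The look-alikes are brown at (286,162), (268,318) and (427,361), and orange at (254,249); the grey one on the lid is the right one. I'll check that in one close crop.

```bash
python3 - <<'E'
import cv2
im=cv2.imread('pics/top0.png')[200:335,300:495]
cv2.imwrite('pics/c0.png',cv2.resize(im,None,fx=4,fy=4,interpolation=cv2.INTER_CUBIC))
E
```

```text
(no output)
```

View pics/c0.png

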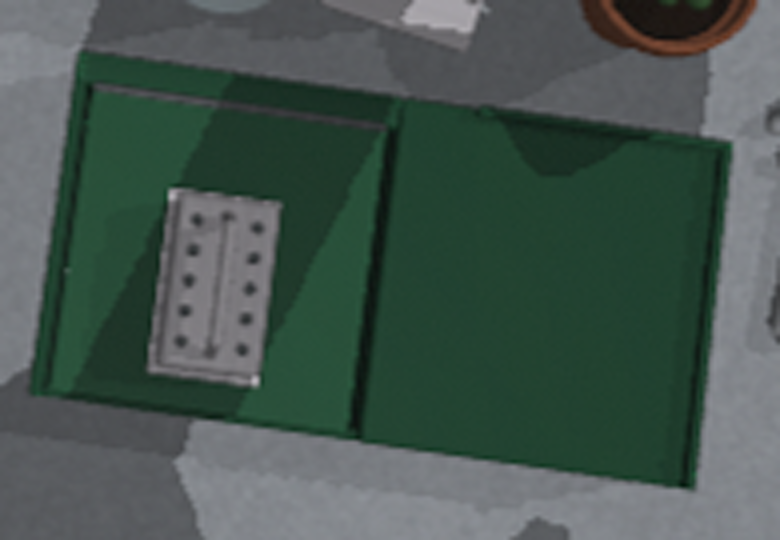

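The crop confirms a grey perforated saver with its strap along its length. Crop corners are about (170,188), (282,203), (258,385) and (148,375). The shelf corners are at (80,52), (33,393), (730,145) and (693,488).

```bash
cat >> h.py <<'E'
def shelf():
    px=np.array([[80,52],[33,393],[730,145],[693,488]])/4+[300,200]
    W=np.array([ray('top',*p,z)[:2] for p,z in zip(px,[.07,.07,.08,.078])])
    L=np.array([[95,180],[-95,180],[95,-180],[-95,-180]])/1000
    a,b=L-L.mean(0),W-W.mean(0)
    th=np.arctan2((a[:,0]*b[:,1]-a[:,1]*b[:,0]).sum(),(a*b).sum())
    Rm=np.array([[np.cos(th),-np.sin(th)],[np.sin(th),np.cos(th)]])
    return W.mean(0)-Rm@L.mean(0),th,Rm,W
E
python3 - <<'E'
from h import *
c,th,Rm,W=shelf();print(c,th);print((W-c)@Rm)
px=np.array([[170,188],[282,203],[258,385],[148,375]])/4+[300,200]
for z in(.076,.09,.105):
  S=np.array([(ray('top',*p,z)[:2]-c)@Rm for p in px]);print(z,S.round(4).tolist(),S.mean(0),np.linalg.norm(S[0]-S[3]),np.linalg.norm(S[0]-S[1]))
for u,v in[(92,88),(386,128),(357,432),(50,390)]:print((ray('top',u/4+300,v/4+200,.073)[:2]-c)@Rm)
hb=[(230,212),(210,352)]
print([(ray('top',u/4+300,v/4+200,.120)[:2]-c)@Rm for u,v in hb])
E
```

```text
[ 0.48474191 -0.18205271] -0.13773101812131627
[[ 0.09392322  0.17873569]
 [-0.0933478   0.17755821]
 [ 0.09266845 -0.17764543]
 [-0.09324387 -0.17864848]]
0.076 [[0.0263, 0.12], [0.0269, 0.0589], [-0.072, 0.0588], [-0.075, 0.1179]] [-0.02343532  0.08889961] 0.10135879823398668 0.06116174317580999
0.09 [[0.0249, 0.1208], [0.0255, 0.0605], [-0.0719, 0.0604], [-0.075, 0.1188]] [-0.02410973  0.09012836] 0.09992650808948848 0.060297473240714515
0.105 [[0.0235, 0.1216], [0.0241, 0.0623], [-0.0719, 0.0622], [-0.0749, 0.1196]] [-0.0248323   0.09144489] 0.0983919115060976 0.05937146973882656
[0.07473021 0.16945023]
[0.07602966 0.00763268]
[-0.08928677  0.0024099 ]
[-0.09040932  0.16875486]
[array([0.01409334, 0.09008333]), array([-0.05873065,  0.09062488])]
```

```bash
cat >> h.py <<'E'
def to(sx,sy,z):
    c,th,Rm,_=shelf();s=monitor.read_state();M=R.from_rotvec(s['tcp_rot']).as_matrix()
    P=np.r_[c+Rm@[sx,sy],z];d=M.T@(P-s['tool_pos'])
    x=np.array([np.cos(th),np.sin(th),0]);Mt=np.c_[[0,0,-1],x,np.cross([0,0,-1],x)]
    print(P.round(4),'shift',d.round(4),'turn',R.from_matrix(M.T@Mt).as_rotvec().round(4),'t',s['time'],'F',s['wrist_force'].round(1))
def where():
    c,th,Rm,_=shelf();s=monitor.read_state();print('tcp shelf',((s['tool_pos'][:2]-c)@Rm).round(4),s['tool_pos'][2].round(4),s['width'])
E
python3 -c "
from h import *
to(-.024,.148,.17)"
```

```text
[ 0.4813 -0.0322  0.17  ] shift [ 0.061  -0.4314 -0.4167] turn [-0.9723 -0.0011  0.0019] t 0.1 F [ 0.1 -0.3 -0.5]
```

>>> jog_arm(rows=[[0,-0.03,-0.03,-0.06,0,0,50],[0,-0.06,-0.058,-0.14,0,0,50],[0,-0.09,-0.087,-0.21,0,0,50],[0,-0.12,-0.116,-0.28,0,0,50],[0,-0.15,-0.145,-0.35,0,0,50],[0,-0.18,-0.174,-0.42,0,0,50],[0,-0.21,-0.203,-0.49,0,0,50],[0,-0.24,-0.232,-0.56,0,0,50],[0,-0.27,-0.26,-0.63,0,0,50],[0,-0.3,-0.29,-0.7,0,0,50],[0,-0.33,-0.319,-0.77,0,0,50],[0,-0.36,-0.348,-0.84,0,0,50],[0.02,-0.39,-0.377,-0.91,0,0,50],[0.04,-0.415,-0.4,-0.96,0,0,50],[0.061,-0.4314,-0.4167,-0.972,0,0,50],[0.061,-0.4314,-0.4167,-0.972,0,0,50],[0.061,-0.4314,-0.4167,-0.972,0,0,50],[0.061,-0.4314,-0.4167,-0.972,0,0,50]])

```text
time: 1.9
tool_pos: [0.4816, -0.033, 0.1708]
tcp_rot: [1.312, 1.141, -1.31]
wrist_force: [0.1, 0.2, -0.5]
width: 0.496
```

```bash
python3 -c "
from h import *
to(-.024,.148,.082);where()
im=snap('wrist','w1.png')
c,th,Rm,_=shelf()
P=[np.r_[c+Rm@np.array(p[:2]),p[2]] for p in [(-.05,.088,.073),(.0265,.119,.076),(.0265,.059,.076),(-.0735,.059,.076),(-.0735,.119,.076),(-.091,.169,.073),(.074,.169,.073)]]
for u,v in proj('wrist',P):
  if abs(u)<2000 and abs(v)<2000: cv2.circle(im,(int(u),int(v)),4,(0,0,255),1)
cv2.imwrite('pics/w1b.png',im)"
```

```text
[ 0.4813 -0.0322  0.082 ] shift [ 0.0888 -0.0004 -0.0007] turn [-0.0009 -0.0013  0.0001] t 1.9 F [ 0.1  0.2 -0.5]
tcp shelf [-0.0236  0.1472] 0.1708 0.496119957873287
```

View pics/w1b.png

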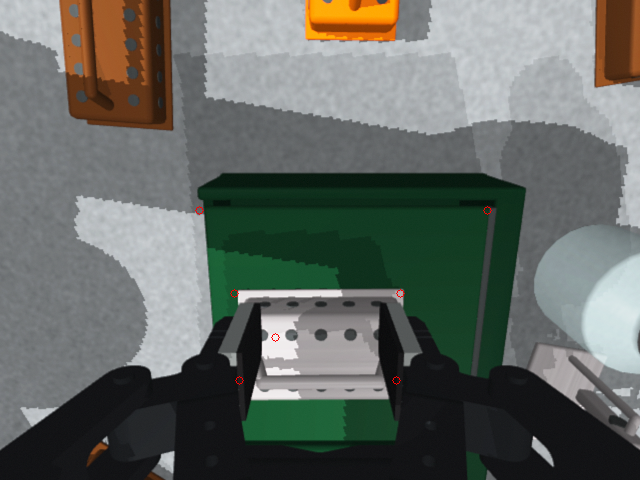

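The wrist view matches the estimate: the saver's left edge is near row 291 against a predicted 293, and the lid's left edge is at 205 against 210. There is room to descend left of the saver.

>>> jog_arm(rows=[[0.03,0,0,0,0,0,50],[0.06,0,0,0,0,0,50],[0.08,0,0,0,0,0,50],[0.088,0,0,0,0,0,50],[0.088,0,0,0,0,0,50],[0.088,0,0,0,0,0,50]])

```text
time: 2.55
tool_pos: [0.483, -0.0337, 0.0844]
tcp_rot: [1.314, 1.138, -1.309]
wrist_force: [-1.1, 1.2, -0.7]
width: 0.498
```

```bash
python3 -c "
from h import *
to(-.024,.05,.081);where()
im=snap('side','s1.png')[160:290,260:440]
cv2.imwrite('pics/s1c.png',cv2.resize(im,None,fx=4,fy=4,interpolation=cv2.INTER_CUBIC))"
```

```text
[ 0.4678 -0.1292  0.081 ] shift [ 0.0033 -0.0017  0.0967] turn [-0.0024 -0.0014 -0.0028] t 2.55 F [-1.1  1.2 -0.7]
tcp shelf [-0.0221  0.1467] 0.0844 0.4980112521230168
```

View pics/s1c.png

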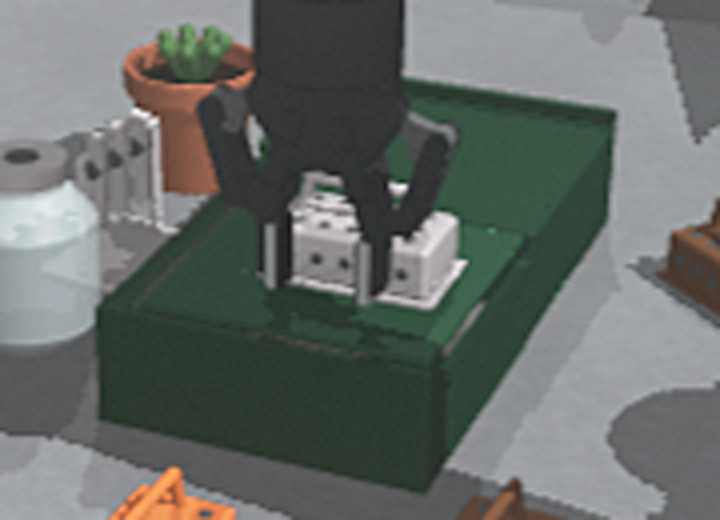

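The fingers are beside the saver's left face, clear of the lid and straddling its middle. I'll push along tool +z.

>>> jog_arm(rows=[[0.002,-0.001,0.005,0,0,0,50],[0.002,-0.002,0.01,0,0,0,50],[0.002,-0.002,0.015,0,0,0,50],[0.002,-0.002,0.02,0,0,0,50],[0.002,-0.002,0.025,0,0,0,50],[0.002,-0.002,0.03,0,0,0,50],[0.002,-0.002,0.035,0,0,0,50],[0.002,-0.002,0.04,0,0,0,50],[0.002,-0.002,0.045,0,0,0,50],[0.002,-0.002,0.05,0,0,0,50],[0.002,-0.002,0.055,0,0,0,50],[0.002,-0.002,0.06,0,0,0,50],[0.002,-0.002,0.065,0,0,0,50],[0.002,-0.002,0.07,0,0,0,50],[0.002,-0.002,0.075,0,0,0,50],[0.002,-0.002,0.08,0,0,0,50],[0.002,-0.002,0.085,0,0,0,50],[0.002,-0.002,0.09,0,0,0,50],[0.002,-0.002,0.095,0,0,0,50],[0.002,-0.002,0.095,0,0,0,50]])

```text
time: 4.6
tool_pos: [0.4678, -0.1282, 0.0824]
tcp_rot: [1.314, 1.137, -1.309]
wrist_force: [-0.2, 0.4, 0.4]
width: 0.499
```

```bash
python3 -c "
from h import *
to(-.024,-.034,.082);where()
im=snap('side','s2.png')[140:270,280:460]
cv2.imwrite('pics/s2c.png',cv2.resize(im,None,fx=4,fy=4,interpolation=cv2.INTER_CUBIC))"
```

```text
[ 0.4563 -0.2124  0.082 ] shift [0.0004 0.0004 0.085 ] turn [-0.0026 -0.0008 -0.0033] t 4.6 F [-0.2  0.4  0.4]
tcp shelf [-0.0242  0.051 ] 0.0824 0.4988816980948344
```

View pics/s2c.png

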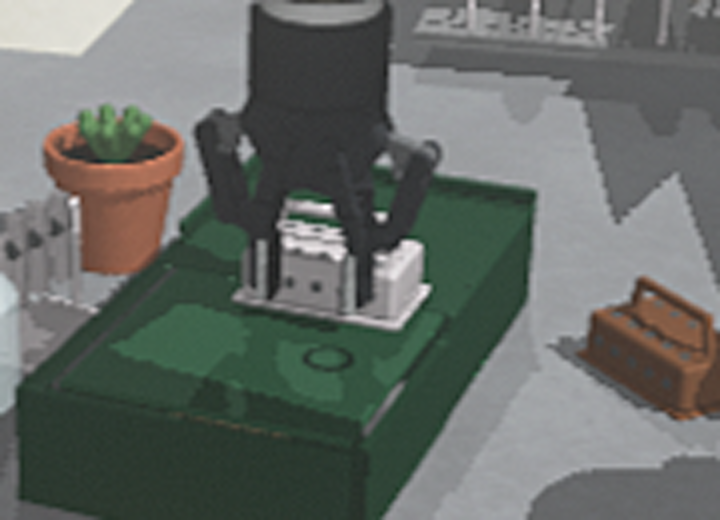

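The saver is sliding squarely towards the deck, the lid is shut, and the pad ring shows at crop (325,358). I'll continue.

>>> jog_arm(rows=[[0,0,0.005,0,0,0,50],[0,0,0.01,0,0,0,50],[0,0,0.015,0,0,0,50],[0,0,0.02,0,0,0,50],[0,0,0.025,0,0,0,50],[0,0,0.03,0,0,0,50],[0,0,0.035,0,0,0,50],[0,0,0.04,0,0,0,50],[0,0,0.045,0,0,0,50],[0,0,0.05,0,0,0,50],[0,0,0.055,0,0,0,50],[0,0,0.06,0,0,0,50],[0,0,0.065,0,0,0,50],[0,0,0.07,0,0,0,50],[0,0,0.075,0,0,0,50],[0,0,0.08,0,0,0,50],[0,0,0.085,0,0,0,50],[0,0,0.09,0,0,0,50],[0,0,0.09,0,0,0,50],[0,0,0.085,0,0,0,50]])

```text
time: 6.65
tool_pos: [0.456, -0.2126, 0.0824]
tcp_rot: [1.315, 1.137, -1.31]
wrist_force: [0.5, -0.4, 0.4]
width: 0.5
```

>>> jog_arm(rows=[[0,0,-0.01,0,0,0,50],[-0.03,0,-0.015,0,0,0,50],[-0.07,0,-0.03,0,0,0,20],[-0.09,0,-0.07,0,0,0,0],[-0.09,0,-0.11,0,0,0,0],[-0.09,0,-0.12,0,0,0,0],[-0.09,0,-0.12,0,0,0,0],[-0.09,0,-0.12,0,0,0,0],[-0.09,0,-0.12,0,0,0,0]])

```text
time: 7.55
tool_pos: [0.4721, -0.0945, 0.1719]
tcp_rot: [1.314, 1.137, -1.311]
wrist_force: [0.1, -0.2, -0.1]
width: 0.001
```

```bash
python3 -c "
from h import *
to(-.05,.088,.10);where()
im=snap('side','s3.png')[140:270,280:460]
im2=snap('top','t3.png')[200:335,300:495]
a=cv2.resize(im,(540,390),interpolation=cv2.INTER_CUBIC);b=cv2.resize(im2,(563,390),interpolation=cv2.INTER_CUBIC)
cv2.imwrite('pics/s3c.png',cv2.resize(np.hstack([a,b]),(800,283)))"
```

```text
[ 0.4473 -0.088   0.1   ] shift [ 0.0718 -0.0257 -0.0029] turn [-0.0043 -0.0003 -0.0024] t 7.55 F [ 0.1 -0.2 -0.1]
tcp shelf [-0.0245  0.085 ] 0.1719 0.0006377676484011057
```

View pics/s3c.png

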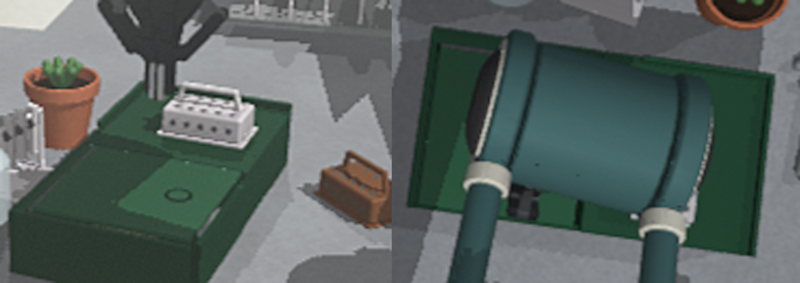

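The saver sits flat on the deck with a visible gap to the lid, and the lid is shut with the pad ring clear. Next I go above the pad with the fingers shut.

>>> jog_arm(rows=[[0.02,-0.012,-0.0015,0,0,0,0],[0.05,-0.0257,-0.003,0,0,0,0],[0.075,-0.0257,-0.003,0,0,0,0],[0.087,-0.0257,-0.003,0,0,0,0],[0.087,-0.0257,-0.003,0,0,0,0],[0.087,-0.0257,-0.003,0,0,0,0],[0.087,-0.0257,-0.003,0,0,0,0]])

```text
time: 8.35
tool_pos: [0.449, -0.0886, 0.0865]
tcp_rot: [1.316, 1.134, -1.31]
wrist_force: [0.1, 0.1, 1.2]
width: -0.001
```

```bash
python3 -c "
from h import *
to(-.05,.088,.068);where()
im=snap('side','s4.png')[140:270,280:460]
cv2.imwrite('pics/s4c.png',cv2.resize(im,None,fx=4,fy=4,interpolation=cv2.INTER_CUBIC))"
```

```text
[ 0.4473 -0.088   0.068 ] shift [ 0.0185 -0.0019 -0.0003] turn [-0.0054 -0.0002 -0.0054] t 8.35 F [0.1 0.1 1.2]
tcp shelf [-0.0482  0.0876] 0.0865 -0.0006323000848208754
```

View pics/s4c.png

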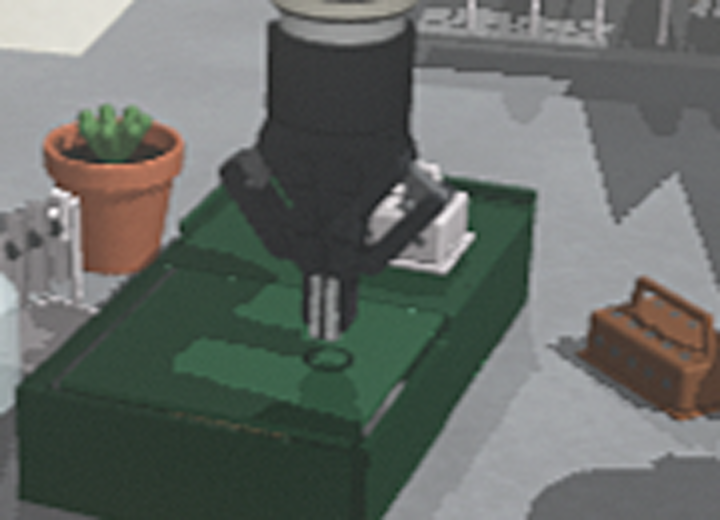

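The fingertips are straight over the ring at (327,358). Now I press slowly.

>>> jog_arm(rows=[[0.006,-0.002,0,0,0,0,0],[0.01,-0.002,0,0,0,0,0],[0.013,-0.002,0,0,0,0,0],[0.015,-0.002,0,0,0,0,0],[0.017,-0.002,0,0,0,0,0],[0.0185,-0.002,0,0,0,0,0],[0.0185,-0.002,0,0,0,0,0],[0.0185,-0.002,0,0,0,0,0]])

```text
time: 9.2
tool_pos: [0.4469, -0.0882, 0.0679]
tcp_rot: [1.316, 1.134, -1.31]
wrist_force: [-2.2, 1.2, 3.6]
width: 0.001
```

>>> jog_arm(rows=[[0.0008,0,0,0,0,0,0],[0.001,0,0,0,0,0,0],[0.001,0,0,0,0,0,0]])

```text
time: 9.5
tool_pos: [0.4469, -0.0882, 0.067]
tcp_rot: [1.316, 1.134, -1.31]
wrist_force: [-1.8, 0.1, 3.9]
width: 0.002
```

>>> jog_arm(rows=[[-0.005,0,0,0,0,0,0],[-0.015,0,0,0,0,0,0],[-0.025,0,0,0,0,0,0],[-0.035,0,0,0,0,0,0],[-0.045,0,0,0,0,0,0],[-0.055,0,0,0,0,0,0],[-0.065,0,0,0,0,0,0],[-0.075,0,0,0,0,0,0],[-0.09,0,0,0,0,0,0],[-0.11,0,0,0,0,0,0],[-0.13,0,0,0,0,0,0],[-0.15,0,0,0,0,0,0],[-0.18,0,0,0,0,0,0],[-0.2,0,0,0,0,0,0],[-0.2,0,-0.03,0,0,0,0],[-0.2,0,-0.07,0,0,0,0],[-0.2,0,-0.11,0,0,0,0],[-0.2,0,-0.15,0,0,0,0],[-0.2,0,-0.18,0,0,0,0],[-0.2,0,-0.2,0,0,0,0]])

```text
time: 11.5
tool_pos: [0.4739, 0.1119, 0.267]
tcp_rot: [1.314, 1.136, -1.309]
wrist_force: [0.9, -0.4, -0.1]
width: -0.0
```

>>> jog_arm(rows=[[0,0,-0.03,0,0,0,0],[0,0,-0.06,0,0,0,0],[0,0,-0.08,0,0,0,0],[0,0,-0.08,0,0,0,0],[0,0,-0.08,0,0,0,0],[0,0,-0.08,0,0,0,0]])

```text
time: 12.1
tool_pos: [0.4847, 0.1902, 0.2669]
tcp_rot: [1.314, 1.136, -1.311]
wrist_force: [0.3, -0.7, -0.5]
width: -0.003
```

```bash
python3 -c "
from h import *
s=monitor.read_state();print(s['time'],s['tool_pos'],s['wrist_force'].round(1))
a=snap('side','s5.png')[120:310,180:460];b=snap('top','t5.png')[120:390,225:525]
cv2.imwrite('pics/f5.png',np.hstack([cv2.resize(a,(413,280)),cv2.resize(b,(311,280))]));cv2.imwrite('pics/f5b.png',cv2.resize(b,(660,594),interpolation=cv2.INTER_CUBIC))"
```

```text
12.1 [0.48474263 0.19015513 0.26691459] [ 0.3 -0.7 -0.5]
```

View pics/f5.png

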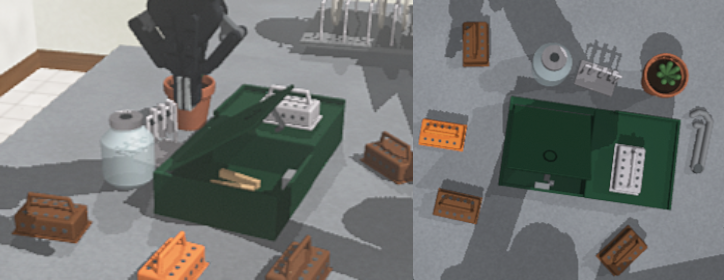

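View pics/f5b.png

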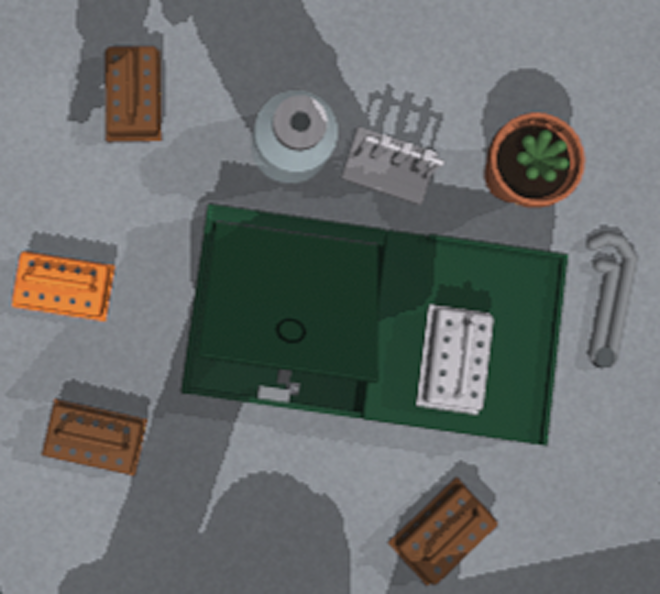

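The lid stands ajar, the saver is flat on the deck around (453,358) and well off the lid, the other things are unmoved, and the arm is clear.

```bash
python3 -c "
from h import *
print(finish_job())"
```

```text
the job is handed in; nothing more can be done
None
```

The job is done and handed in at about 12 s of the 48 s allowed; the system reports no verdict.

- **Saver:** I pushed the grey saver sideways with two half-open fingers, without lifting it. It now lies flat on the bare deck, with a clear gap to the lid, which was still shut when the push ended.
- **Lid:** With the fingers shut I pressed the pad about 6 mm down, at about 4 N, and then rose. The last pictures show the lid standing ajar.
- **Surroundings:** In the final top and side views the pot, jar, peg holder, ladder hook and look-alikes stand where they were.
- **Arm:** It ended 0.27 m above the worktop, left of the shelf, with the wrist force under 1 N.

No check failed or disagreed. I judged the lid's final angle and the saver's gap from the pictures and did not measure them.

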